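Blow out a machined sleeve with the bench air gun

TASK

Blow the aluminium sleeve clean: take it from the single wooden V-block, lay it centred in the V-block of the air-gun station, in line with the nozzle, and let go of it. Then squeeze the gun's trigger fully home towards the grip, keep it there for about a second and release it. Finally lay the sleeve centred and fully down in the empty groove of the two-groove wooden rack, and leave everything else on the bench where it is.

Things in the scene. Friction and masses are not known exactly. Their poses are not given: they have to be found in the camera images.
- sleeve: the sleeve to clean: a plain aluminium tube, 46 mm outside, 30 mm bore, 90 mm long, about 0.24 kg, lying in the single V-block at the start. Origin at its centre, its own x along its axis (both ends are alike; it may roll about x)
- in_block: the single wooden V-block that holds the sleeve at the start, fixed: a V ridge 40 mm wide and 80 mm long on a base 90 x 75 x 10 mm. Origin under its centre; the groove runs along its x. The ridge is narrower than the sleeve, so fingers can reach down on both sides of the sleeve
- rack: fixed wooden rack with two parallel V grooves along its x, 90 mm apart in y, each a ridge 40 mm wide and 80 mm long, on a base 90 x 150 x 10 mm. Origin under its centre. The groove at y = +45 mm holds an already cleaned sleeve, the one at y = -45 mm is empty
- rack_free (a point): where the centre of the sleeve lies when it is centred and fully down in the empty groove of the rack: 62 mm above the bench. Axes as the rack's (x along the groove)
- station: the air-gun station, fixed: a grey base plate 10 mm thick (90 mm in x, y from -200 to +140 mm), a wooden V-block at its -y end and a pistol air gun clamped on its side, barrel along y, nozzle towards -y in line with the V-block, all on an axis 62 mm above the bench. Origin on the bench under the barrel axis
- grip (a point): centre of the gun's fixed black grip at the squeezing place: station x -70 mm, y +75 mm, 62 mm above the bench. The grip sticks out level to -x, 26 mm wide (station y 62 to 88 mm), 26 mm high (49 to 75 mm above the bench), to x = -117 mm; the steel trigger blade lies beside it on its -y side. Both are open from above
- seat (a point): where the centre of the sleeve lies when centred and fully down in the station's V-block (80 mm long along the station's y, ridge 40 mm wide): station x 0, y -150 mm, 62 mm above the bench. Axes as the station's. The nozzle tip is 65 mm away towards +y, 20 mm from the sleeve's end
- pinch (a point): midway between the outer faces of trigger and grip when the trigger is squeezed home: station x -70 mm, y +69 mm, 62 mm above the bench. Axes as the station's. The squeeze is along y: one finger behind the grip (+y side), one in front of the trigger (-y side). There the two measure 52 mm across released, 38 mm squeezed home
- trigger_pad (a point): point on the trigger's outer (-y) face, 50 mm from its hinge. The blade is 8 mm thick and 20 mm high, its free end 66 mm from the hinge; the hinge is upright, at station x -20 mm, y +40 mm
- trigger (a joint): angle of the trigger: 0 released (blade parallel to the grip), growing as it swings towards the grip to 0.28 rad at its stop (fully home). A spring returns it; at the pad it takes about 3 N to start and 8 N to hold home
- sleeve_done: a second, identical aluminium sleeve (46 mm across, 90 mm long), already cleaned, lying in the occupied groove of the rack; leave it. Origin at its centre
- screwdriver: bystander: screwdriver with a black handle, 140 mm long, lying on the bench. Origin under its middle
- brush: bystander: brush with a wooden handle, 170 mm long, lying on the bench. Origin under its middle
- jar: bystander: closed jar, 66 mm across, 85 mm high. Origin at its underside
- loupe: bystander: black standing loupe, 48 mm across, 60 mm high. Origin at its underside
- shaft: bystander: solid stepped steel shaft standing upright, 44 mm across, 95 mm high. Origin at its underside
- tin: bystander: open steel tin, 70 mm across, 60 mm high. Origin at its underside
There are look-alikes about, which are no part of the job. What is shaped like the sleeve but green or pink is not meant. Leave any purple look-alike of the rack alone.

How it is judged:
By the outcome, as a careful person would: the job done as asked, in the order asked, and still so for the second after the job is handed in, with the robot touching nothing.
It also fails if it takes over 62 s, if anything falls off the work surface, if the arm or the gripper's body presses on something with over 40 N, if the wrist force passes 120 N, or if a joint passes its speed limit or range.

ROBOT

A 6-joint arm with a two-finger parallel gripper is mounted at the origin on the work surface. World frame = base frame: x ahead of the robot, y to its left, z up, the work surface at z = 0. Lengths are in mm, angles in rad, forces in N, time in s.
With the tool pointing down it reaches from about 350 to 850 mm from the base axis. Payload 8.1 kg.
Tool frame: the origin (TCP) lies midway between the tips of the shut fingers; the grasp point (between the pads) lies 19 mm behind it (r.grip_point_offset is the distance from the TCP to the grasp point, in mm); z points along the fingers, y is the direction in which the jaws open and shut (so a half turn about z gives the same grasp; the last joint's range is limited). The gripper opens to 85 mm and grips with 20 to 120 N. Pads are 22 mm wide; open, the fingers measure 114 mm over their backs; the gripper's body (76 mm by 85 mm) begins 54 mm behind the grasp point. The pads swing forward as they close: fully open they stand 13 mm farther back than shut.
Start: joints at [1.098, 0.13, 1.488, -0, 1.523, -0.085], TCP at [226.871, 555.459, 231.292] pointing down, gripper open.
Joint ranges: [-2.96, 2.96], [-0.89, 2.26], [0.02, 2.5], [-1.34, 4.48], [0, 2.73], [-2.66, 2.66]. Speed limits (rad/s): [2.39, 2.39, 2.79, 3.14, 3.14, 3.14].

INTERFACE

Orientations are given as a unit quaternion [x, y, z, w].
In Python, from station import r, cams, workorder gives the robot as it stands.
- The arm moves only by the tool play_rows, never from a script. Its arguments are lists of equal length, an entry for each row: "rot": the turn, a rotation vector about the tool's x, y, z in degrees, a list of three; "slide": the shift along the tool's x, y, z in m, a list of three; "fingers": the opening, from -1 (shut) to 1 (fully open), so that 0 is half open. A call has 1 to 12 rows; each row shifts and turns the pose as measured when the row begins, along the tool's axes as they then stand; what a row does not reach is not made up. A row lasts 1/10 s, in which the tool goes at most 50 mm and 8.59 degrees, less where a joint would pass 70% of its speed; a pose out of reach is approached as far as the arm can. A call is refused whole if a number of a shift passes 0.05 or a number of a turn 8.59, either way. A call with a gripper value outside its range is refused whole. The fingers move at their own pace and stop on an object; the grip force is fixed at half the most. Time passes only in rows, so rows that do not move let the fingers close. It gives the time, the measured TCP pose, the force and the opening at its end, in the units of the state.
- r.get_state(): the state, without advancing time (a new reading comes with each control period).
- cams.get_image(name): name is "side" or "top" or "wrist"; returns a dict with "image" (384x512x3 uint8, red, green, blue), "mtx" (3x3 intrinsics, pixels), "T" (4x4, takes a point from camera to world coordinates); the wrist camera has in their place "tool_from_camera" (4x4, takes a point from camera to tool coordinates, whose origin is the TCP and whose axes are the flange's). Camera axes: x right, y down, z forward; pixel columns grow to the right and rows downward; lengths in mm; the calibration is good to about 2 mm. The wrist camera is an equidistant fisheye: a pixel r from the principal point sees the ray r / f radians off the axis. A picture is of the moment at which its call begins: read the wrist's pose just before it. There is no depth.
- workorder.sign_off(): hands the job in, once; it reports no verdict.
The state is a dict: "clock": time; "q": joint angles; "joint_vel": joint speeds; "joint_efforts": joint torques, N m; "ee_pos": TCP position; "tcp_rot": TCP orientation; "contact_force": force on the tool from outside, world axes, zero at the start; "wrist_torque": the same for the moment, N m; "width": opening from 0.0 (shut) to 1.0 (fully open).
Only numpy, scipy, OpenCV 4.12 (cv2) and the standard library are available. Lean on these libraries where they do the work, as an engineer would, in place of code of your own. Each camera call takes 0.05 s, during which the arm holds its last target. There are 200 camera calls.

## Working session

There is one attempt and no reset: what is moved stays moved. The work goes in short steps, Python scripts to look and compute and a tool call to move; the robot and the scene stay as the last step left them, time stands still between calls to the robot, and variables do not carry over. Pictures are saved under pics/ and viewed, about 8 in all and at most 12, crops included, and the job is handed in when it is done.

Besides the shell and the picture viewer there is one more tool, called after ">>>" as name(argument=value, ...) on one line, values as JSON. play_rows: Moves the arm, as the interface text tells. Its arguments: {"type":"object","properties":{"rot":{"type":"array","items":{"type":"array","items":{"type":"number"}}},"slide":{"type":"array","items":{"type":"array","items":{"type":"number"}}},"fingers":{"type":"array","items":{"type":"number"}}},"required":["rot","slide","fingers"]}

```bash
mkdir -p pics; ls; python3 - <<'E'
from station import r,cams
import cv2,numpy as np
print(r.get_state())
for n in("top","side"):
    d=cams.get_image(n); cv2.imwrite(f"pics/{n}0.png",cv2.resize(d["image"][:,:,::-1],(800,600),interpolation=cv2.INTER_CUBIC))
    print(n,d["mtx"].tolist(),np.round(d["T"],4).tolist())
E
```

```text
pics
{'clock': 0.0, 'q': array([ 1.09762586e+00,  1.31145339e-01,  1.48926075e+00, -3.19626733e-05,
        1.52300674e+00, -8.54293295e-02]), 'joint_vel': array([-0.0008913 , -0.00104385,  0.00158584,  0.00014496, -0.00014587,
        0.00096384]), 'joint_efforts': array([-1.34689239e-03, -5.69379580e+01, -5.00555170e+01, -2.95777418e-04,
        1.46284213e-02,  3.13227630e-06]), 'ee_pos': array([226.61702321, 554.97161634, 230.26406333]), 'tcp_rot': array([ 1.92657542e-01,  9.81265633e-01, -8.79220088e-04, -2.35551343e-04]), 'contact_force': array([ 0.16380051, -0.55392086,  0.38261254]), 'wrist_torque': array([-0.01656308, -0.01661187,  0.01765376]), 'width': 0.9987540377870938}
top [[376.4344686701072, 0.0, 254.92819555251887], [0.0, 376.4344686701072, 191.00052862274526], [0.0, 0.0, 1.0]] [[-0.0261, -0.9814, 0.1901, 296.5998], [-0.9996, 0.0231, -0.0176, 17.7545], [0.0129, -0.1905, -0.9816, 1038.9227], [0.0, 0.0, 0.0, 1.0]]
side [[477.33551734120925, 0.0, 256.7396485933148], [0.0, 477.33551734120925, 188.4112418626322], [0.0, 0.0, 1.0]] [[0.7577, -0.3821, 0.529, -184.2356], [-0.6526, -0.4384, 0.618, -797.7288], [-0.0043, -0.8135, -0.5815, 795.6065], [0.0, 0.0, 0.0, 1.0]]
```

View pics/top0.png

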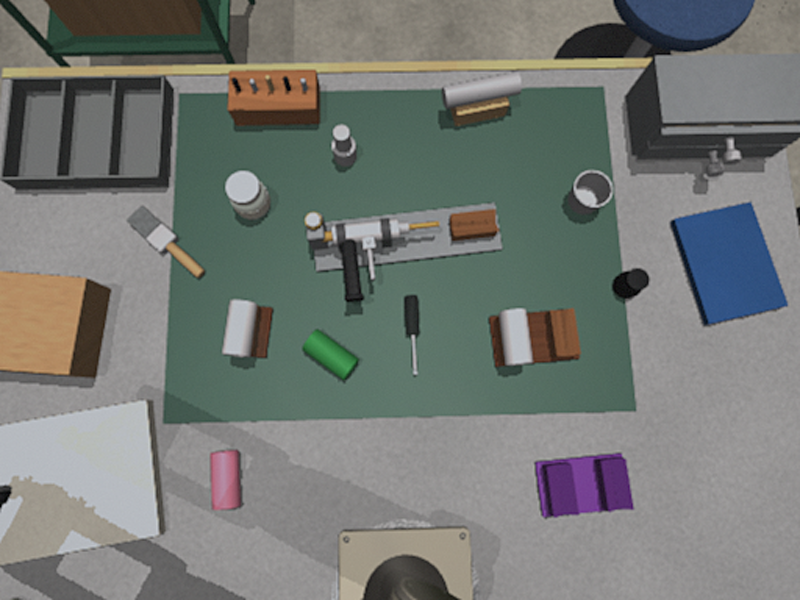

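View pics/side0.png

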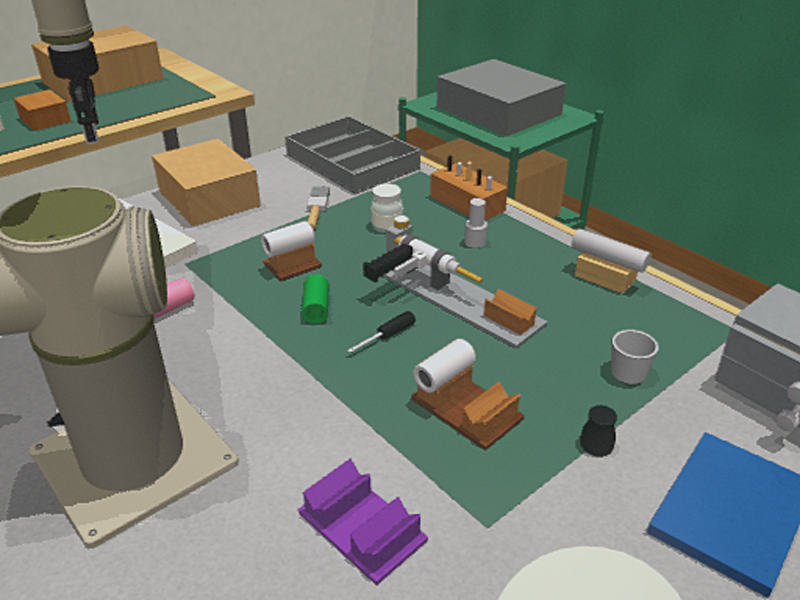

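```bash
cat > h.py <<'E'
import numpy as np,cv2
from station import r,cams
from scipy.spatial.transform import Rotation as R
def ray(d,u,v,z,T=None):
    "fixed camera pixel -> world at height z"
    T=d["T"]; c=np.linalg.inv(d["mtx"])@[u,v,1]; w=T[:3,:3]@c
    return T[:3,3]+w*(z-T[2,3])/w[2]
def Twrist(d,s):
    T=np.eye(4);T[:3,:3]=R.from_quat(s["tcp_rot"]).as_matrix();T[:3,3]=s["ee_pos"]
    return T@d["tool_from_camera"]
def wray(m,T,u,v,z):
    f=m[0,0];dx,dy=u-m[0,2],v-m[1,2];rr=np.hypot(dx,dy);th=rr/f
    c=np.array([np.sin(th)*dx/rr,np.sin(th)*dy/rr,np.cos(th)]);w=T[:3,:3]@c
    return T[:3,3]+w*(z-T[2,3])/w[2]
def crop(img,x0,y0,x1,y1,k,fn):
    cv2.imwrite(fn,cv2.resize(img[y0:y1,x0:x1,::-1],None,fx=k,fy=k,interpolation=cv2.INTER_CUBIC))
E
python3 - <<'E'
from h import *
d=cams.get_image("top"); crop(d["image"],130,120,380,245,3.2,"pics/top1.png")
f=lambda u,v,z:np.round(ray(d,(u+.5)/1.5625-.5,(v+.5)/1.5625-.5,z)).tolist()
print("sleeve",[f(*p,70) for p in[(230,300),(257,302),(249,356),(224,355)]])
print("station",[f(*p,10) for p in[(313,222),(498,205),(501,248),(316,270)]])
print("rack",[f(*p,10) for p in[(490,315),(577,309),(580,358),(495,367)]])
d=cams.get_image("wrist");print(d["mtx"].tolist(),d["tool_from_camera"].round(3).tolist())
E
```

```text
sleeve [[489.0, 282.0, 70.0], [484.0, 237.0, 70.0], [394.0, 248.0, 70.0], [397.0, 289.0, 70.0]]
station [[642.0, 152.0, 10.0], [668.0, -188.0, 10.0], [585.0, -189.0, 10.0], [552.0, 146.0, 10.0]]
rack [[463.0, -162.0, 10.0], [470.0, -318.0, 10.0], [382.0, -316.0, 10.0], [371.0, -166.0, 10.0]]
[[297.3186396354542, 0.0, 254.2246946308595], [0.0, 297.3186396354542, 190.18752059633962], [0.0, 0.0, 1.0]] [[-0.001, -0.945, -0.326, 84.376], [1.0, -0.0, -0.001, -0.364], [0.001, -0.326, 0.945, -142.244], [0.0, 0.0, 0.0, 1.0]]
```

View pics/top1.png

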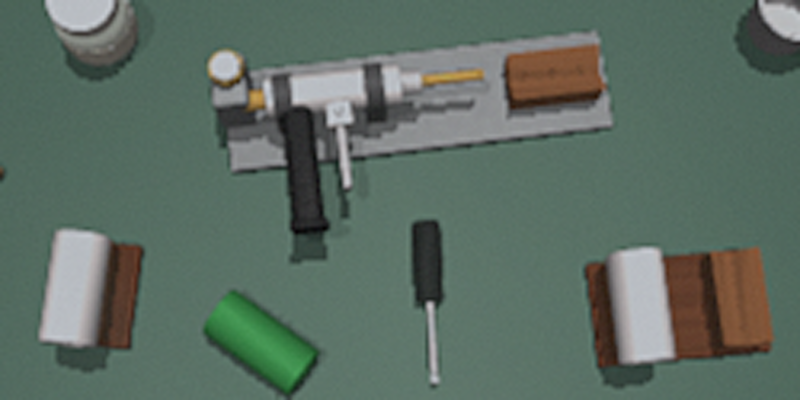

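```bash
python3 - <<'E'
from h import *
d=cams.get_image("top")
f=lambda u,v,z:ray(d,130+(u+.5)/3.2-.5,120+(v+.5)/3.2-.5,z)[:2]
def fit(model,pts):
    m=np.array(model,float);p=np.array(pts);mc=m-m.mean(0);pc=p-p.mean(0)
    a=np.arctan2((mc[:,0]*pc[:,1]-mc[:,1]*pc[:,0]).sum(),(mc*pc).sum());c,s=np.cos(a),np.sin(a);Rm=np.array([[c,-s],[s,c]])
    t=p.mean(0)-Rm@m.mean(0);print("yaw",np.degrees(a).round(1),"org",t.round(),"res",(m@Rm.T+t-p).round(1).tolist());return Rm,t
Rm,t=fit([(45,-200),(-45,-200),(-45,140)],[f(600,33,10),f(611,127,10),f(231,171,10)])
for n,p in dict(seat=(0,-150),pinch=(-70,69)).items(): print(n,(Rm@p+t).round(1))
print("nozzle",f(483,74,62),Rm@(0,-85)+t,"grip end",f(310,229,62),Rm@(-117,75)+t)
Rm,t=fit([(45,75),(-45,75),(-45,-75)],[f(587,265,10),f(600,366,10),f(772,347,10)])
print("free",Rm@(0,-45)+t,"done",Rm@(0,45)+t, [f(*p,62) for p in[(632,250),(648,362)]])
e=[f(84,231.5,62),f(68.5,344,62)];print("sleeve",e,np.mean(e,0))
E
```

```text
yaw 5.2 org [608.  12.] res [[0.7, 1.5], [-1.1, -1.9], [0.3, 0.4]]
seat [ 622.2 -137.4]
pinch [532.5  74.3]
nozzle [617.45469939 -72.89091139] [616.23624343 -72.70704194] grip end [487.02435731  75.21604506] [485.14886621  75.97079613]
yaw 4.9 org [ 423. -239.] res [[1.4, 1.2], [-0.8, -0.2], [-0.6, -1.0]]
free [ 426.51560331 -283.37354683] done [ 418.84493104 -193.70102714] [array([ 463.11002306, -190.04167259]), array([ 370.7164262 , -197.26471744])]
sleeve [array([489.30904987, 261.00476542]), array([396.95334652, 271.27636365])] [443.13119819 266.14056454]
```

```bash
cat > need.py <<'E'
import sys;from h import *
x,y,z,yaw=map(float,sys.argv[1:5]);s=r.get_state();Q=R.from_quat(s["tcp_rot"])
a=np.radians(yaw);G=R.from_matrix(np.array([[np.cos(a),np.sin(a),0],[np.sin(a),-np.cos(a),0],[0,0,-1.]]))
D=np.array([x,y,z])-s["ee_pos"]
print("t",round(s["clock"],2),"pos",s["ee_pos"].round(1),"w",round(s["width"],3),"F",s["contact_force"].round(1))
print("slide now",Q.inv().apply(D).round(1),"slide after turn",G.inv().apply(D).round(1),"rot",(Q.inv()*G).as_rotvec(degrees=True).round(2))
E
python3 need.py 443 266 190 173.7
```

```text
t 0.25 pos [226.8 555.2 230.8] w 1.001 F [-0.  -0.  -0.2]
slide now [-309.6 -186.    40.9] slide after turn [-246.7 -263.8   40.8] rot [-5.000e-02 -1.000e-02 -1.592e+01]
```

>>> play_rows(rot=[[0,0,0],[0,0,0],[0,0,0],[0,0,0],[0,0,0],[0,0,0],[0,0,0],[0,0,0],[0,0,-8],[0,0,-8],[0,0,0]], slide=[[-0.039,-0.023,0.005],[-0.039,-0.023,0.005],[-0.039,-0.023,0.005],[-0.039,-0.023,0.005],[-0.039,-0.023,0.005],[-0.039,-0.023,0.005],[-0.039,-0.023,0.005],[-0.039,-0.023,0.005],[0,0,0],[0,0,0],[0,0,0]], fingers=[1,1,1,1,1,1,1,1,1,1,1])

```text
clock: 1.35
ee_pos: [453.4, 255.1, 187.8]
tcp_rot: [0.049, 0.999, -0.0, -0.0]
contact_force: [0.2, 0.1, 0.8]
width: 0.998
```

```bash
python3 need.py 443 266 190 173.7; python3 - <<'E'
from h import *
s=r.get_state();d=cams.get_image("wrist");np.savez("w1",T=Twrist(d,s),m=d["mtx"])
cv2.imwrite("pics/w1.png",cv2.resize(d["image"][:,:,::-1],(800,600),interpolation=cv2.INTER_CUBIC))
E
```

```text
t 1.35 pos [453.4 255.1 187.8] w 0.998 F [0.2 0.1 0.8]
slide now [11.4  9.8 -2.2] slide after turn [11.5  9.7 -2.2] rot [-0.01 -0.01  0.65]
```

View pics/w1.png

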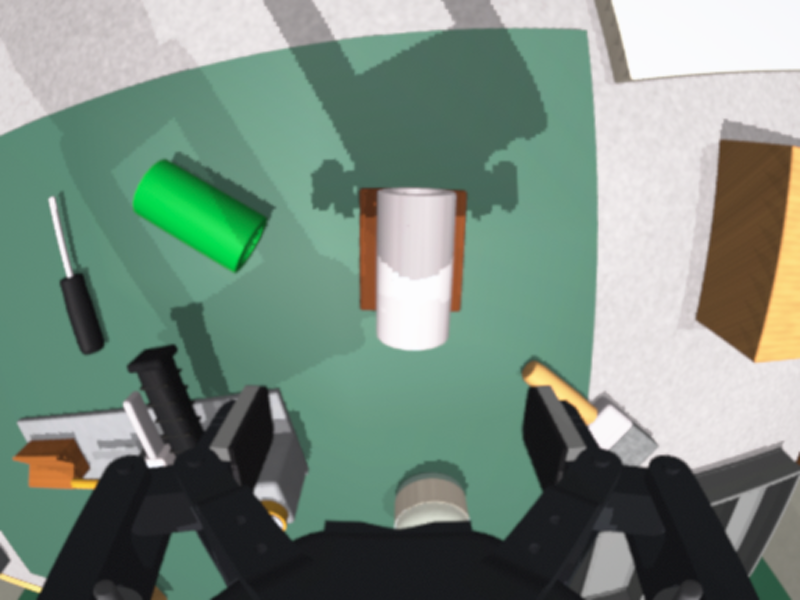

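```bash
python3 - <<'E'
from h import *
w=np.load("w1.npz");g=lambda u,v,z:wray(w["m"],w["T"],(u+.5)/1.5625-.5,(v+.5)/1.5625-.5,z)[:2]
a,b=g(417,195,85),g(413.5,348,85);print(a,b,(a+b)/2,np.hypot(*(a-b)),np.degrees(np.arctan2(*(b-a)[::-1])))
a,b=g(417,200,62),g(414,330,62);print(a,b,np.degrees(np.arctan2(*(b-a)[::-1])))
E
```

```text
[397.50981161 270.46570121] [485.17917418 260.76878868] [441.3444929  265.61724494] 88.20400923339301 -6.311702447936715
[403.07061532 270.87814209] [483.65587106 261.92448904] -6.340006155370745
```

>>> play_rows(rot=[[0,0,0.6],[0,0,0],[0,0,0],[0,0,0],[0,0,0]], slide=[[0.0125,0.0097,0],[0,0,0],[0,0,0.045],[0,0,0.03],[0,0,0]], fingers=[1,1,1,1,1])

```text
clock: 1.9
ee_pos: [442.7, 268.9, 113.4]
tcp_rot: [0.064, 0.998, 0.001, 0.002]
contact_force: [-0.2, -0.3, -0.3]
width: 1.001
```

```bash
python3 need.py 442 266 40 173.7
```

```text
t 1.9 pos [442.7 268.9 113.4] w 1.001 F [-0.2 -0.3 -0.3]
slide now [ 0.7 -3.1 73.4] slide after turn [ 0.4 -2.9 73.4] rot [ 0.15  0.28 -1.  ]
```

>>> play_rows(rot=[[0.1,0.3,-0.9],[0,0,0],[0,0,0],[0,0,0],[0,0,0]], slide=[[0.0005,-0.003,0.0],[0,0,0.03],[0,0,0.025],[0,0,0.012],[0,0,0]], fingers=[1,1,1,1,1])

```text
clock: 2.4
ee_pos: [446.8, 268.0, 53.2]
tcp_rot: [0.056, 0.998, 0.003, 0.004]
contact_force: [-0.6, 0.2, 0.2]
width: 1.001
```

```bash
python3 need.py 442 266 40 173.7
```

```text
t 2.4 pos [446.8 268.   53.2] w 1.001 F [-0.6  0.2  0.2]
slide now [ 4.6 -2.6 13.1] slide after turn [ 4.5 -2.5 13.2] rot [ 0.31  0.42 -0.09]
```

>>> play_rows(rot=[[0.3,0.4,0],[0,0,0],[0,0,0],[0,0,0]], slide=[[0.0045,-0.0025,0.004],[0,0,0.005],[0,0,0.005],[0,0,0]], fingers=[1,1,1,1])

```text
clock: 2.8
ee_pos: [444.8, 267.2, 43.1]
tcp_rot: [0.056, 0.998, 0.001, 0.003]
contact_force: [-0.1, 0.2, 0.0]
width: 1.006
```

```bash
python3 need.py 442 266 40 173.7
```

```text
t 2.8 pos [444.8 267.2  43.1] w 1.006 F [-0.1  0.2  0. ]
slide now [ 2.6 -1.5  3.1] slide after turn [ 2.6 -1.5  3.1] rot [ 0.18  0.3  -0.1 ]
```

>>> play_rows(rot=[[0.2,0.3,0],[0,0,0],[0,0,0],[0,0,0],[0,0,0],[0,0,0],[0,0,0],[0,0,0]], slide=[[0.0026,-0.0015,0.003],[0,0,0],[0,0,0],[0,0,0],[0,0,0],[0,0,0],[0,0,0],[0,0,0]], fingers=[1,1,-1,-1,-1,-1,-1,-1])

```text
clock: 3.6
ee_pos: [442.4, 266.3, 41.1]
tcp_rot: [0.056, 0.998, 0.0, 0.0]
contact_force: [-0.1, -0.8, 0.5]
width: 0.525
```

```bash
python3 need.py 442 266 40 173.7
```

```text
t 3.6 pos [442.4 266.3  41.1] w 0.525 F [-0.1 -0.8  0.5]
slide now [ 0.4 -0.3  1.1] slide after turn [ 0.4 -0.3  1.1] rot [ 0.    0.04 -0.1 ]
```

>>> play_rows(rot=[[0,0,0],[0,0,0],[0,0,0],[0,0,0],[0,0,0]], slide=[[0,0,-0.015],[0,0,-0.03],[0,0,-0.035],[0,0,-0.035],[0,0,0]], fingers=[-1,-1,-1,-1,-1])

```text
clock: 4.1
ee_pos: [439.9, 265.1, 160.6]
tcp_rot: [0.056, 0.998, -0.001, -0.002]
contact_force: [1.4, 0.5, -2.2]
width: 0.521
```

>>> play_rows(rot=[[0,0,7.8],[0,0,7.8],[0,0,7.8],[0,0,7.8],[0,0,7.8],[0,0,7.8],[0,0,7.8],[0,0,7.8],[0,0,7.8],[0,0,7.8],[0,0,0]], slide=[[0,0,0],[0,0,0],[0,0,0],[0,0,0],[0,0,0],[0,0,0],[0,0,0],[0,0,0],[0,0,0],[0,0,0],[0,0,0]], fingers=[-1,-1,-1,-1,-1,-1,-1,-1,-1,-1,-1])

```text
clock: 5.2
ee_pos: [435.9, 263.3, 159.3]
tcp_rot: [0.692, 0.722, -0.006, -0.002]
contact_force: [-0.1, -0.3, -3.5]
width: 0.519
```

```bash
python3 need.py 622 -137 150 95.2
```

```text
t 5.2 pos [435.9 263.3 159.3] w 0.519 F [-0.1 -0.3 -3.5]
slide now [-407.9  168.8    9.5] slide after turn [-415.5  149.1    9.3] rot [-0.63  0.27 -2.73]
```

>>> play_rows(rot=[[-0.6,0.3,-2.7],[0,0,0],[0,0,0],[0,0,0],[0,0,0],[0,0,0],[0,0,0],[0,0,0],[0,0,0],[0,0,0],[0,0,0],[0,0,0]], slide=[[0,0,0],[-0.0415,0.015,0],[-0.0415,0.015,0],[-0.0415,0.015,0],[-0.0415,0.015,0],[-0.0415,0.015,0],[-0.0415,0.015,0],[-0.0415,0.015,0],[-0.0415,0.015,0],[-0.0415,0.015,0],[-0.02,0.007,0],[0,0,0]], fingers=[-1,-1,-1,-1,-1,-1,-1,-1,-1,-1,-1,-1])

```text
clock: 6.4
ee_pos: [625.9, -124.6, 154.4]
tcp_rot: [0.651, 0.759, -0.001, -0.003]
contact_force: [-1.0, 1.1, -2.5]
width: 0.519
```

```bash
python3 need.py 622 -137 150 95.2
```

```text
t 6.4 pos [ 625.9 -124.6  154.4] w 0.519 F [-1.   1.1 -2.5]
slide now [-11.7  -5.7   4.5] slide after turn [-12.   -5.    4.4] rot [-0.34 -0.13  3.64]
```

>>> play_rows(rot=[[-0.3,-0.1,3.5],[0,0,0],[0,0,0]], slide=[[-0.012,-0.0055,0],[0,0,0],[0,0,0]], fingers=[-1,-1,-1])

```text
clock: 6.7
ee_pos: [620.9, -136.5, 152.7]
tcp_rot: [0.671, 0.742, -0.0, -0.002]
contact_force: [-0.0, -0.8, -2.6]
width: 0.52
```

```bash
python3 need.py 622 -137 150 95.2; python3 - <<'E'
from h import *
s=r.get_state();d=cams.get_image("wrist");np.savez("w2",T=Twrist(d,s),m=d["mtx"])
cv2.imwrite("pics/w2.png",cv2.resize(d["image"][:,:,::-1],(800,600),interpolation=cv2.INTER_CUBIC))
E
```

```text
t 6.7 pos [ 620.9 -136.5  152.7] w 0.52 F [-0.  -0.8 -2.6]
slide now [-0.7  1.1  2.7] slide after turn [-0.6  1.1  2.7] rot [-0.21 -0.17  0.56]
```

View pics/w2.png

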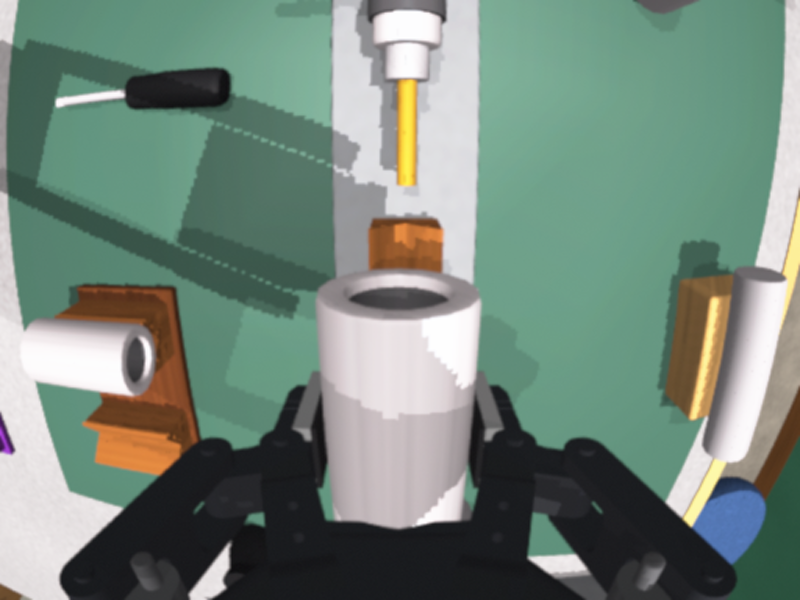

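```bash
python3 - <<'E'
from h import *
w=np.load("w2.npz");g=lambda u,v,z:wray(w["m"],w["T"],(u+.5)/1.5625-.5,(v+.5)/1.5625-.5,z)[:2]
a,b=g(407,80,62),g(407,186,62);print("nozzle",a,b,np.degrees(np.arctan2(*(a-b)[::-1])))
for z in(50,56):print("block end",g(369,221,z),g(443,220,z))
print("plate edges",g(332,100,10),g(333,240,10),g(478,100,10),g(475,240,10))
c=np.radians(95.2);print("seat from nozzle",b-65*np.array([np.cos(c),np.sin(c)]))
E
```

```text
nozzle [613.07483464 -20.73559312] [618.51075277 -73.94420565] 95.83323486667513
block end [600.59259063 -95.68078169] [639.83279625 -91.09402657]
block end [600.88631238 -94.64603171] [639.1664686  -90.17149597]
plate edges [569.42963292 -29.56279686] [ 576.99198779 -116.7326291 ] [657.0153363  -20.40837826] [ 666.05939021 -107.62427625]
seat from nozzle [ 624.40187048 -138.67669156]
```

>>> play_rows(rot=[[-0.2,-0.2,0.2],[0,0,0],[0,0,0],[0,0,0],[0,0,0],[0,0,0]], slide=[[-0.0005,0.0027,0],[0,0,0.02],[0,0,0.025],[0,0,0.02],[0,0,0.01],[0,0,0]], fingers=[-1,-1,-1,-1,-1,-1])

```text
clock: 7.35
ee_pos: [626.1, -131.4, 77.9]
tcp_rot: [0.667, 0.745, 0.001, 0.002]
contact_force: [0.7, 0.6, -2.5]
width: 0.518
```

```bash
python3 need.py 623.6 -137 41 95.6
```

```text
t 7.35 pos [ 626.1 -131.4   77.9] w 0.518 F [ 0.7  0.6 -2.5]
slide now [-5.2 -3.2 36.9] slide after turn [-5.3 -3.  36.9] rot [0.25 0.11 0.66]
```

>>> play_rows(rot=[[0.2,0.1,0.6],[0,0,0],[0,0,0],[0,0,0],[0,0,0]], slide=[[-0.0055,-0.003,0.003],[0,0,0.008],[0,0,0.008],[0,0,0.003],[0,0,0]], fingers=[-1,-1,-1,-1,-1])

```text
clock: 7.85
ee_pos: [625.8, -138.0, 57.8]
tcp_rot: [0.671, 0.741, 0.001, 0.002]
contact_force: [0.0, 0.3, -3.5]
width: 0.522
```

```bash
python3 need.py 623.6 -137 41 95.6
```

```text
t 7.85 pos [ 625.8 -138.    57.8] w 0.522 F [ 0.   0.3 -3.5]
slide now [ 1.2 -2.2 16.7] slide after turn [ 1.2 -2.1 16.8] rot [0.3  0.11 0.07]
```

>>> play_rows(rot=[[0.3,0.1,0],[0,0,0],[0,0,0],[0,0,0],[0,0,0]], slide=[[0.001,-0.0025,0.004],[0,0,0.005],[0,0,0.003],[0,0,0],[0,0,0]], fingers=[-1,-1,-1,-1,-1])

```text
clock: 8.35
ee_pos: [623.4, -137.2, 45.3]
tcp_rot: [0.671, 0.741, 0.0, 0.0]
contact_force: [-0.2, -0.6, -2.7]
width: 0.518
```

```bash
python3 need.py 623.6 -137 41 95.6
```

```text
t 8.35 pos [ 623.4 -137.2   45.3] w 0.518 F [-0.2 -0.6 -2.7]
slide now [0.2 0.2 4.3] slide after turn [0.2 0.2 4.3] rot [0.02 0.02 0.07]
```

Well aligned; lower the last few mm.

>>> play_rows(rot=[[0,0,0],[0,0,0],[0,0,0],[0,0,0]], slide=[[0,0,0.002],[0,0,0.002],[0,0,0.001],[0,0,0.0]], fingers=[-1,-1,-1,-1])

```text
clock: 8.75
ee_pos: [624.8, -137.5, 41.4]
tcp_rot: [0.671, 0.741, 0.001, 0.002]
contact_force: [0.5, 0.0, -2.7]
width: 0.525
```

```bash
python3 need.py 623.6 -137 41 95.6; python3 - <<'E'
from h import *
s=r.get_state();d=cams.get_image("wrist");np.savez("w3",T=Twrist(d,s),m=d["mtx"])
d2=cams.get_image("side")["image"][140:260,200:400]
a=cv2.resize(d["image"],(800,600),interpolation=cv2.INTER_CUBIC)[60:420,230:630]
cv2.imwrite("pics/w3.png",np.hstack([a,cv2.resize(d2,(400,240))[:,:].copy() if 0 else cv2.copyMakeBorder(cv2.resize(d2,(400,240),interpolation=cv2.INTER_CUBIC),0,120,0,0,cv2.BORDER_CONSTANT)])[:,:,::-1])
E
```

```text
t 8.75 pos [ 624.8 -137.5   41.4] w 0.525 F [ 0.5  0.  -2.7]
slide now [ 0.6 -1.2  0.4] slide after turn [ 0.6 -1.2  0.4] rot [0.18 0.07 0.08]
```

View pics/w3.png

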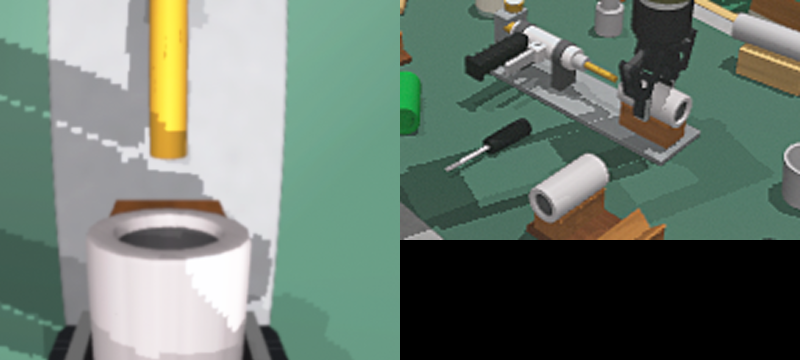

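```bash
python3 - <<'E'
from h import *
w=np.load("w3.npz");g=lambda u,v,z:wray(w["m"],w["T"],(u+230+.5)/1.5625-.5,(v+60+.5)/1.5625-.5,z)
a=np.radians(95.6);uy=np.array([np.cos(a),np.sin(a)]);ux=np.array([uy[1],-uy[0]])
f=lambda n,p:print(n,p.round(1),"along y,x rel TCP:",((p[:2]-[624.8,-137.5])@uy).round(1),((p[:2]-[624.8,-137.5])@ux).round(1))
f("tip",g(168,155,62));f("barrel",g(169,20,62));f("sleeve end centre",g(168,236,62));f("end top",g(168,262,85));f("bot end",g(168,208,39));f("L",g(88,236,62));f("R",g(250,236,62))
for x in(112,222):
  for z in(10,):f("blk",g(x,201,z))
print(w["T"][:3,3])
E
```

```text
tip [618.  -72.9  62. ] along y,x rel TCP: 64.9 -0.5
barrel [614.8 -37.5  62. ] along y,x rel TCP: 100.5 -0.2
sleeve end centre [620.2 -95.4  62. ] along y,x rel TCP: 42.3 -0.4
end top [620.  -93.8  85. ] along y,x rel TCP: 44.0 -0.5
bot end [620.2 -93.7  39. ] along y,x rel TCP: 44.0 -0.3
L [598.  -97.6  62. ] along y,x rel TCP: 42.4 -22.8
R [643.1 -93.2  62. ] along y,x rel TCP: 42.3 22.5
blk [ 599.2 -101.    10. ] along y,x rel TCP: 38.8 -21.9
blk [641.6 -96.9  10. ] along y,x rel TCP: 38.8 20.7
[615.63081651 -53.87769629 183.53041239]
```

>>> play_rows(rot=[[0.1,0,0],[0,0,0],[0,0,0]], slide=[[0.0006,-0.001,0.001],[0,0,0.001],[0,0,0]], fingers=[-1,-1,-1])

```text
clock: 9.15
ee_pos: [624.9, -137.5, 41.2]
tcp_rot: [0.671, 0.741, 0.0, 0.002]
contact_force: [0.3, -0.1, -3.2]
width: 0.524
```

>>> play_rows(rot=[[0,0,0],[0,0,0]], slide=[[0,0,0.002],[0,0,0.002]], fingers=[-1,-1])

```text
clock: 9.35
ee_pos: [625.0, -137.6, 41.0]
tcp_rot: [0.671, 0.742, 0.0, 0.002]
contact_force: [-10.4, 2.4, 19.6]
width: 0.521
```

>>> play_rows(rot=[[0,0,0],[0,0,0],[0,0,0],[0,0,0],[0,0,0],[0,0,0],[0,0,0],[0,0,0],[0,0,0]], slide=[[0,0,-0.0005],[0,0,0],[0,0,0],[0,0,0],[0,0,0],[0,0,-0.03],[0,0,-0.04],[0,0,-0.04],[0,0,0]], fingers=[0.2,0.4,1,1,1,1,1,1,1])

```text
clock: 10.25
ee_pos: [622.2, -136.6, 151.2]
tcp_rot: [0.671, 0.741, -0.001, -0.001]
contact_force: [0.9, 0.3, 0.9]
width: 1.002
```

>>> play_rows(rot=[[0,0,8.5],[0,0,8.5],[0,0,8.5],[0,0,8.5],[0,0,8.5],[0,0,8.5],[0,0,8.5],[0,0,8.5],[0,0,8.5],[0,0,8.5],[0,0,5],[0,0,0]], slide=[[0,0,0],[0,0,0],[0,0,0],[0,0,0],[0,0,0],[0,0,0],[0,0,0],[0,0,0],[0,0,0],[0,0,0],[0,0,0],[0,0,0]], fingers=[1,1,1,1,1,1,1,1,1,1,1,1])

```text
clock: 11.45
ee_pos: [621.8, -136.5, 147.2]
tcp_rot: [0.999, 0.036, -0.002, -0.0]
contact_force: [-0.6, -0.1, 0.3]
width: 1.0
```

```bash
python3 - <<'E'
from h import *
a=np.radians(5.6);t=np.array([623.8,-137])-150*np.array([np.sin(a),-np.cos(a)])
print("pinch",t+[-70*np.cos(a)-69*np.sin(a),-70*np.sin(a)+69*np.cos(a)])
E
python3 need.py 532 74 150 5.6
```

```text
pinch [532.76342695  74.12399761]
t 11.45 pos [ 621.8 -136.5  147.2] w 1.0 F [-0.6 -0.1  0.3]
slide now [ -74.4 -216.4   -2.3] slide after turn [ -68.8 -218.2   -2.8] rot [-0.04  0.25 -1.47]
```

>>> play_rows(rot=[[0,0.2,-1.4],[0,0,0],[0,0,0],[0,0,0],[0,0,0],[0,0,0],[0,0,0]], slide=[[0,0,-0.004],[-0.0165,-0.042,-0.001],[-0.0165,-0.042,0],[-0.0165,-0.042,0],[-0.0165,-0.042,0],[-0.0,-0.042,0],[0,0,0]], fingers=[1,1,1,1,1,1,1])

```text
clock: 12.15
ee_pos: [530.5, 70.1, 152.2]
tcp_rot: [0.998, 0.06, 0.001, -0.001]
contact_force: [-0.0, -1.7, -0.3]
width: 1.0
```

```bash
python3 need.py 532.8 74.1 150 5.6; python3 - <<'E'
from h import *
s=r.get_state();d=cams.get_image("wrist");np.savez("w4",T=Twrist(d,s),m=d["mtx"])
cv2.imwrite("pics/w4.png",cv2.resize(d["image"][:,:,::-1],(800,600),interpolation=cv2.INTER_CUBIC))
E
```

```text
t 12.15 pos [530.5  70.1 152.2] w 1.0 F [-0.  -1.7 -0.3]
slide now [ 2.7 -3.7  2.2] slide after turn [ 2.6 -3.7  2.2] rot [-0.08 -0.07  1.31]
```

View pics/w4.png

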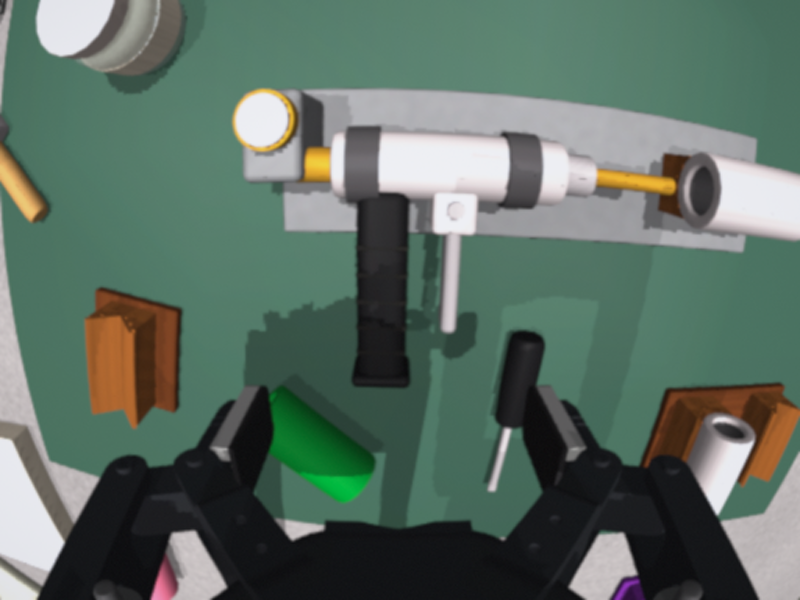

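```bash
python3 - <<'E'
from h import *
w=np.load("w4.npz");g=lambda u,v,z:wray(w["m"],w["T"],(u+.5)/1.5625-.5,(v+.5)/1.5625-.5,z)
a=np.radians(5.6);P=np.array([532.8,74.1]);ux=np.array([np.cos(a),np.sin(a)]);uy=np.array([-ux[1],ux[0]])
f=lambda n,p:print(n,p.round(1),"station x,y:",((p[:2]-P)@ux-70).round(1),((p[:2]-P)@uy+69).round(1))
f("gripL",g(358,300,75));f("gripR",g(408,300,75));f("trigR",g(459,300,72));f("trigL",g(443,300,72));f("gripend",g(381,386,75));f("trig end",g(449,333,72));f("tip",g(676,186,62));f("hinge",g(455,211,75))
f("gripL0",g(358,215,75));f("slv end",g(699,191,62))
E
```

```text
gripL [534.9  90.4  75. ] station x,y: -66.4 85.0
gripR [537.9  65.5  75. ] station x,y: -65.8 60.0
trigR [539.9  39.4  72. ] station x,y: -66.3 33.8
trigL [539.   47.6  72. ] station x,y: -66.5 42.0
gripend [487.1  73.7  75. ] station x,y: -115.5 73.1
trig end [521.2  41.7  72. ] station x,y: -84.7 37.8
tip [618.8 -77.4  62. ] station x,y: 0.8 -90.2
hinge [585.2  48.9  75. ] station x,y: -20.4 38.8
gripL0 [577.6  94.6  75. ] station x,y: -23.4 85.0
slv end [619.6 -94.8  62. ] station x,y: -0.1 -107.6
```

>>> play_rows(rot=[[0,0,1.2],[0,0,0],[0,0,0],[0,0,0],[0,0,0]], slide=[[0.002,-0.0025,0],[0,0,0],[0,0,0.02],[0,0,0.02],[0,0,0]], fingers=[1,1,1,1,1])

```text
clock: 12.7
ee_pos: [535.8, 66.3, 112.8]
tcp_rot: [0.999, 0.049, 0.002, 0.001]
contact_force: [-1.0, -0.1, -0.5]
width: 1.0
```

```bash
python3 need.py 532.6 72.8 41 5.6
```

```text
t 12.7 pos [535.8  66.3 112.8] w 1.0 F [-1.  -0.1 -0.5]
slide now [-2.9 -6.9 71.7] slide after turn [-2.6 -6.8 71.8] rot [ 0.1  -0.27  0.04]
```

>>> play_rows(rot=[[0.1,-0.3,0],[0,0,0]], slide=[[-0.0026,-0.007,0],[0,0,0]], fingers=[1,1])

```text
clock: 12.9
ee_pos: [533.0, 71.7, 113.5]
tcp_rot: [0.999, 0.048, -0.001, 0.0]
contact_force: [-0.3, 1.5, 0.4]
width: 1.004
```

```bash
python3 need.py 532.6 72.8 41 5.6
```

```text
t 12.9 pos [533.   71.7 113.5] w 1.004 F [-0.3  1.5  0.4]
slide now [-0.2 -1.1 72.5] slide after turn [-0.3 -1.1 72.5] rot [-0.    0.07 -0.1 ]
```

>>> play_rows(rot=[[0,0,0],[0,0,0],[0,0,0],[0,0,0]], slide=[[-0.001,-0.001,0.01],[-0.001,0,0.01],[-0.001,0,0.008],[0,0,0]], fingers=[1,1,1,1])

```text
clock: 13.3
ee_pos: [531.0, 72.4, 85.3]
tcp_rot: [0.999, 0.048, 0.001, 0.0]
contact_force: [-0.6, -0.1, -0.1]
width: 0.999
```

```bash
python3 need.py 532.6 72.8 41 5.6
```

```text
t 13.3 pos [531.   72.4  85.3] w 0.999 F [-0.6 -0.1 -0.1]
slide now [ 1.5 -0.2 44.3] slide after turn [ 1.6 -0.2 44.3] rot [ 0.01 -0.12 -0.08]
```

>>> play_rows(rot=[[0,-0.1,0],[0,0,0],[0,0,0],[0,0,0],[0,0,0],[0,0,0]], slide=[[0.001,0,0.01],[0,0,0.01],[0,0,0.01],[0,0,0.008],[0,0,0.004],[0,0,0]], fingers=[1,1,1,1,1,1])

```text
clock: 13.9
ee_pos: [531.4, 72.5, 38.6]
tcp_rot: [0.999, 0.048, -0.001, 0.0]
contact_force: [0.4, 0.7, 0.0]
width: 1.001
```

```bash
python3 need.py 532.6 72.8 41 5.6; python3 - <<'E'
from h import *
s=r.get_state();d=cams.get_image("wrist");np.savez("w5",T=Twrist(d,s),m=d["mtx"])
cv2.imwrite("pics/w5.png",cv2.resize(d["image"][:,:,::-1],(800,600),interpolation=cv2.INTER_CUBIC)[:560])
E
```

```text
t 13.9 pos [531.4  72.5  38.6] w 1.001 F [0.4 0.7 0. ]
slide now [ 1.2 -0.1 -2.4] slide after turn [ 1.2 -0.1 -2.4] rot [ 0.01  0.08 -0.06]
```

View pics/w5.png

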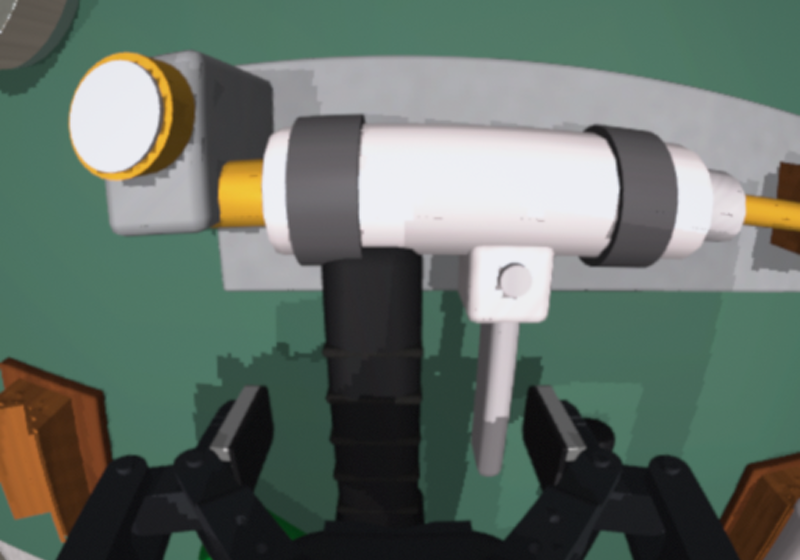

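>>> play_rows(rot=[[0,0,0],[0,0,0],[0,0,0],[0,0,0],[0,0,0],[0,0,0]], slide=[[0,0,0],[0,0,0],[0,0,0],[0,0,0],[0,0,0],[0,0,0]], fingers=[-1,-1,-1,-1,-1,-1])

```text
clock: 14.55
ee_pos: [532.9, 72.9, 41.6]
tcp_rot: [0.999, 0.048, 0.001, 0.0]
contact_force: [0.5, -0.0, -2.9]
width: 0.443
```

```bash
python3 need.py 532.6 72.8 41 5.6
```

```text
t 14.55 pos [532.9  72.9  41.6] w 0.443 F [ 0.5 -0.  -2.9]
slide now [-0.4  0.   0.6] slide after turn [-0.3  0.   0.6] rot [ 0.03 -0.12 -0.06]
```

>>> play_rows(rot=[[0,0,0],[0,0,0],[0,0,0],[0,0,0],[0,0,0]], slide=[[0,0,0],[0,0,0],[0,0,0],[0,0,0],[0,0,0]], fingers=[-1,-1,-1,-1,-1])

```text
clock: 15.05
ee_pos: [532.9, 72.8, 41.6]
tcp_rot: [0.999, 0.048, 0.001, 0.0]
contact_force: [1.0, 1.1, -2.8]
width: 0.444
```

```bash
python3 need.py 532.6 72.8 41 5.6;python3 - <<'E'
from h import *
s=r.get_state();d=cams.get_image("wrist")
cv2.imwrite("pics/w6.png",cv2.resize(d["image"][:,:,::-1],(800,600),interpolation=cv2.INTER_CUBIC)[230:560,200:650])
E
```

```text
t 15.05 pos [532.9  72.8  41.6] w 0.444 F [ 1.   1.1 -2.8]
slide now [-0.3  0.   0.6] slide after turn [-0.3  0.   0.6] rot [ 0.03 -0.12 -0.06]
```

View pics/w6.png

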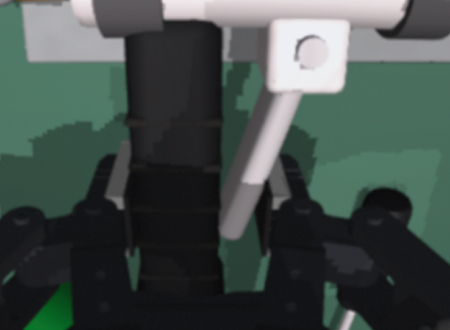

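>>> play_rows(rot=[[0,0,0],[0,0,0],[0,0,0],[0,0,0],[0,0,0],[0,0,0],[0,0,0]], slide=[[0,0,0],[0,0,0],[0,0,0],[0,0,0],[0,0,0],[0,0,0],[0,0,0]], fingers=[-1,-1,1,1,1,1,1])

```text
clock: 15.8
ee_pos: [533.1, 71.3, 42.0]
tcp_rot: [0.999, 0.048, 0.001, 0.001]
contact_force: [0.0, -0.9, 0.9]
width: 1.002
```

>>> play_rows(rot=[[0,0,0],[0,0,0],[0,0,0],[0,0,0],[0,0,0],[0,0,0]], slide=[[0,0,-0.01],[0,0,-0.02],[0,0,-0.03],[0,0,-0.03],[0,0,-0.01],[0,0,0]], fingers=[1,1,1,1,1,1])

```text
clock: 16.4
ee_pos: [532.9, 72.3, 148.5]
tcp_rot: [0.999, 0.048, 0.002, 0.001]
contact_force: [-0.1, 0.6, 0.4]
width: 0.998
```

```bash
python3 need.py 624 -137.3 150 95.6
```

```text
t 16.4 pos [532.9  72.3 148.5] w 0.998 F [-0.1  0.6  0.4]
slide now [ 70.4 217.5  -1. ] slide after turn [-217.5   70.2   -1.5] rot [ 2.000e-01 -7.000e-02 -9.006e+01]
```

Back above the sleeve.

>>> play_rows(rot=[[0,0,-8.5],[0,0,-8.5],[0,0,-8.5],[0,0,-8.5],[0,0,-8.5],[0,0,-8.5],[0,0,-8.5],[0,0,-8.5],[0,0,-8.5],[0,0,-8.5],[0,0,-4],[0,0,0]], slide=[[0,0,0],[0,0,0],[0,0,0],[0,0,0],[0,0,0],[0,0,0],[0,0,0],[0,0,0],[0,0,0],[0,0,0],[0,0,0],[0,0,0]], fingers=[1,1,1,1,1,1,1,1,1,1,1,1])

```text
clock: 17.6
ee_pos: [524.4, 72.6, 131.1]
tcp_rot: [0.669, 0.744, -0.006, -0.006]
contact_force: [-0.5, 0.3, 0.2]
width: 1.0
```

>>> play_rows(rot=[[0,0,0],[0,0,0],[0,0,0],[0,0,0],[0,0,0],[0,0,0],[0,0,0]], slide=[[-0.0435,0.014,0],[-0.0435,0.014,0],[-0.0435,0.014,0],[-0.0435,0.014,0],[-0.04,0.014,0],[0,0,0],[0,0,0]], fingers=[1,1,1,1,1,1,1])

```text
clock: 18.3
ee_pos: [615.2, -138.7, 120.3]
tcp_rot: [0.674, 0.739, -0.008, -0.01]
contact_force: [0.1, -0.3, -0.4]
width: 0.997
```

```bash
python3 need.py 624 -137.3 41 95.6
```

```text
t 18.3 pos [ 615.2 -138.7  120.3] w 0.997 F [ 0.1 -0.3 -0.4]
slide now [ 0.2 10.9 79.1] slide after turn [ 0.5  8.9 79.3] rot [-1.49 -0.24 -0.3 ]
```

>>> play_rows(rot=[[-1.5,-0.2,-0.3],[0,0,0],[0,0,0]], slide=[[0.0005,0.009,0],[0,0,0],[0,0,0]], fingers=[1,1,1])

```text
clock: 18.6
ee_pos: [623.6, -134.4, 118.5]
tcp_rot: [0.672, 0.741, 0.001, -0.001]
contact_force: [0.2, 0.2, -0.5]
width: 1.002
```

```bash
python3 need.py 624 -137.3 41 95.6
```

```text
t 18.6 pos [ 623.6 -134.4  118.5] w 1.002 F [ 0.2  0.2 -0.5]
slide now [-3.1  0.1 77.5] slide after turn [-2.9  0.1 77.5] rot [ 0.02 -0.12  0.  ]
```

>>> play_rows(rot=[[0,-0.1,0],[0,0,0],[0,0,0],[0,0,0],[0,0,0],[0,0,0],[0,0,0]], slide=[[-0.003,-0.001,0.01],[-0.001,0,0.015],[0,0,0.015],[0,0,0.013],[0,0,0.01],[0,0,0.005],[0,0,0]], fingers=[1,1,1,1,1,1,1])

```text
clock: 19.3
ee_pos: [621.0, -135.8, 42.4]
tcp_rot: [0.671, 0.742, -0.0, -0.002]
contact_force: [-0.4, 0.3, 0.2]
width: 1.002
```

```bash
python3 need.py 624 -137.3 41 95.6
```

```text
t 19.3 pos [ 621.  -135.8   42.4] w 1.002 F [-0.4  0.3  0.2]
slide now [-1.8  2.8  1.4] slide after turn [-1.8  2.8  1.4] rot [-0.16 -0.09  0.16]
```

>>> play_rows(rot=[[-0.2,-0.1,0.1],[0,0,0],[0,0,0],[0,0,0],[0,0,0],[0,0,0],[0,0,0],[0,0,0],[0,0,0]], slide=[[-0.002,0.003,0.001],[0,0,0],[0,0,0],[0,0,0],[0,0,0],[0,0,0],[0,0,0],[0,0,0],[0,0,0]], fingers=[1,1,1,-1,-1,-1,-1,-1,-1])

```text
clock: 20.2
ee_pos: [625.0, -138.6, 44.5]
tcp_rot: [0.672, 0.741, 0.0, 0.001]
contact_force: [-1.9, 0.5, 0.2]
width: 0.522
```

```bash
python3 need.py 624.5 -137.5 41 95.6
```

```text
t 20.2 pos [ 625.  -138.6   44.5] w 0.522 F [-1.9  0.5  0.2]
slide now [ 1.2 -0.4  3.5] slide after turn [ 1.2 -0.4  3.5] rot [0.11 0.1  0.03]
```

>>> play_rows(rot=[[0,0,0],[0,0,0],[0,0,0],[0,0,0],[0,0,0]], slide=[[0,0,-0.015],[0,0,-0.03],[0,0,-0.035],[0,0,-0.03],[0,0,0]], fingers=[-1,-1,-1,-1,-1])

```text
clock: 20.7
ee_pos: [622.6, -137.6, 158.3]
tcp_rot: [0.671, 0.741, -0.001, -0.001]
contact_force: [1.4, -0.3, -2.0]
width: 0.519
```

>>> play_rows(rot=[[0,0,8.5],[0,0,8.5],[0,0,8.5],[0,0,8.5],[0,0,8.5],[0,0,8.5],[0,0,8.5],[0,0,8.5],[0,0,8.5],[0,0,8.5],[0,0,4],[0,0,0]], slide=[[0,0,0],[0,0,0],[0,0,0],[0,0,0],[0,0,0],[0,0,0],[0,0,0],[0,0,0],[0,0,0],[0,0,0],[0,0,0],[0,0,0]], fingers=[-1,-1,-1,-1,-1,-1,-1,-1,-1,-1,-1,-1])

```text
clock: 21.9
ee_pos: [616.5, -135.2, 148.6]
tcp_rot: [0.999, 0.045, -0.008, -0.003]
contact_force: [0.1, 0.4, -2.7]
width: 0.519
```

```bash
python3 need.py 426.5 -283 160 5
```

```text
t 21.9 pos [ 616.5 -135.2  148.6] w 0.519 F [ 0.1  0.4 -2.7]
slide now [-202.6  130.2   -8.9] slide after turn [-202.2  130.7  -11.4] rot [-0.36  0.93  0.11]
```

>>> play_rows(rot=[[-0.4,0.9,0],[0,0,0],[0,0,0],[0,0,0],[0,0,0],[0,0,0],[0,0,0],[0,0,0]], slide=[[0,0,-0.01],[-0.04,0.026,-0.001],[-0.04,0.026,-0.001],[-0.04,0.026,-0.001],[-0.04,0.026,-0.001],[-0.036,0.022,0],[0,0,0],[0,0,0]], fingers=[-1,-1,-1,-1,-1,-1,-1,-1])

```text
clock: 22.7
ee_pos: [427.7, -283.5, 165.6]
tcp_rot: [0.998, 0.055, 0.003, 0.004]
contact_force: [0.9, 0.5, -3.3]
width: 0.516
```

```bash
python3 need.py 426.5 -283 160 5;python3 - <<'E'
from h import *
s=r.get_state();d=cams.get_image("wrist");np.savez("w7",T=Twrist(d,s),m=d["mtx"])
cv2.imwrite("pics/w7.png",cv2.resize(d["image"][:,:,::-1],(800,600),interpolation=cv2.INTER_CUBIC))
E
```

```text
t 22.7 pos [ 427.7 -283.5  165.6] w 0.516 F [ 0.9  0.5 -3.3]
slide now [-1.1 -0.7  5.6] slide after turn [-1.1 -0.6  5.6] rot [ 0.42 -0.34  1.34]
```

View pics/w7.png

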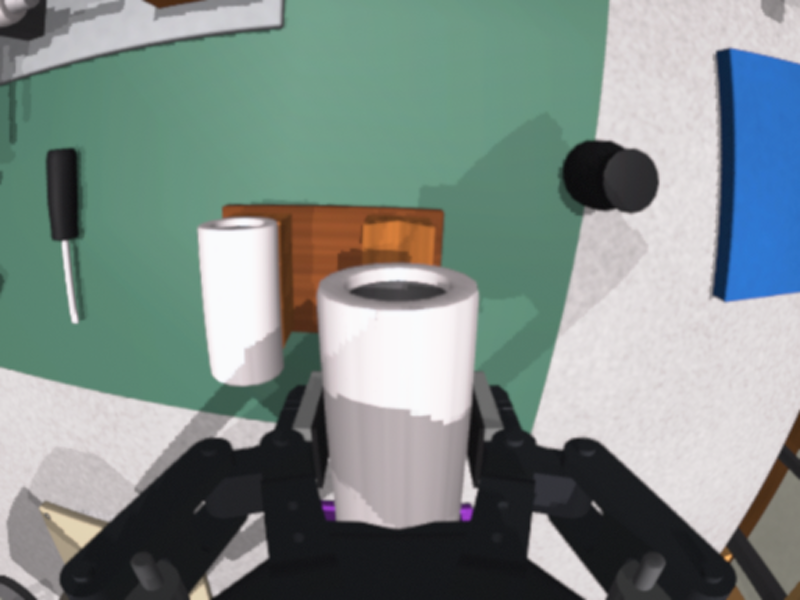

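```bash
python3 - <<'E'
from h import *
w=np.load("w7.npz");g=lambda u,v,z:wray(w["m"],w["T"],(u+.5)/1.5625-.5,(v+.5)/1.5625-.5,z)[:2]
an=lambda a,b:np.degrees(np.arctan2(*(b-a)[::-1])).round(1)
a,b=g(223,206,10),g(444,210,10);print("far corners",a,b,an(b,a),np.hypot(*(a-b)))
p,q=g(239,229,85),g(247,382,85);print("done",p,q,(p+q)/2,an(q,p),np.hypot(*(p-q)))
for z in(48,54):c,e=g(362,221,z),g(437,225,z);print("ridge",z,c,e,an(e,c),np.hypot(*(c-e)))
th=np.radians(5.3);ux=np.array([np.cos(th),np.sin(th)]);uy=np.array([-ux[1],ux[0]])
print("free: from base",(a+b)/2-45*ux-45*uy,"done",(p+q)/2-90*uy,"ridge",(c+e)/2-40*ux)
E
```

```text
far corners [ 461.73969348 -163.34399882] [ 472.40884483 -310.40142893] 94.1 147.44395051034343
done [ 462.64570178 -200.14975522] [ 375.50261073 -204.29799047] [ 419.07415626 -202.22387285] 2.7 87.24176851566045
ridge 48 [ 465.80822372 -260.3232988 ] [ 468.13901445 -302.85870856] 93.1 42.599221456364845
ridge 54 [ 466.82438028 -260.62777543] [ 469.10145679 -302.1829356 ] 93.1 41.617501298566
free: from base [ 426.42333417 -285.83700173] done [ 427.38750913 -291.83909568] ridge [ 428.13393061 -285.10017901]
```

>>> play_rows(rot=[[0.4,-0.3,2.1],[0,0,0],[0,0,0],[0,0,0],[0,0,0],[0,0,0]], slide=[[-0.001,0.0005,0],[0,0,0.015],[0,0,0.025],[0,0,0.025],[0,0,0.012],[0,0,0]], fingers=[-1,-1,-1,-1,-1,-1])

```text
clock: 23.35
ee_pos: [431.5, -280.4, 84.4]
tcp_rot: [0.999, 0.044, 0.002, 0.001]
contact_force: [0.6, -0.9, -1.9]
width: 0.519
```

```bash
python3 need.py 427 -284.2 44.5 4.2
```

```text
t 23.35 pos [ 431.5 -280.4   84.4] w 0.519 F [ 0.6 -0.9 -1.9]
slide now [-5.   3.4 39.9] slide after turn [-4.8  3.5 39.9] rot [ 0.11 -0.21  0.87]
```

>>> play_rows(rot=[[0.1,-0.2,0.8],[0,0,0],[0,0,0],[0,0,0],[0,0,0]], slide=[[-0.005,0.0035,0.002],[0,0,0.008],[0,0,0.008],[0,0,0.003],[0,0,0]], fingers=[-1,-1,-1,-1,-1])

```text
clock: 23.85
ee_pos: [428.3, -285.2, 64.0]
tcp_rot: [0.999, 0.038, 0.001, 0.001]
contact_force: [0.3, 0.2, -3.1]
width: 0.52
```

```bash
python3 need.py 427 -284.2 44.5 4.2
```

```text
t 23.85 pos [ 428.3 -285.2   64. ] w 0.52 F [ 0.3  0.2 -3.1]
slide now [-1.3 -1.2 19.5] slide after turn [-1.3 -1.1 19.5] rot [ 0.14 -0.14  0.13]
```

>>> play_rows(rot=[[0.1,-0.1,0],[0,0,0],[0,0,0],[0,0,0]], slide=[[-0.001,-0.001,0.004],[0,0,0.006],[0,0,0.003],[0,0,0]], fingers=[-1,-1,-1,-1])

```text
clock: 24.25
ee_pos: [427.7, -284.8, 50.7]
tcp_rot: [0.999, 0.038, 0.001, 0.001]
contact_force: [-1.2, -0.5, -2.9]
width: 0.519
```

```bash
python3 need.py 427 -284.2 44.5 4.2;python3 - <<'E'
from h import *
s=r.get_state();d=cams.get_image("wrist");np.savez("w8",T=Twrist(d,s),m=d["mtx"],p=s["ee_pos"])
cv2.imwrite("pics/w8.png",cv2.resize(d["image"][60:320,80:340,::-1],None,fx=2.3,fy=2.3,interpolation=cv2.INTER_CUBIC))
E
```

```text
t 24.25 pos [ 427.7 -284.8   50.7] w 0.519 F [-1.2 -0.5 -2.9]
slide now [-0.7 -0.6  6.2] slide after turn [-0.7 -0.6  6.2] rot [ 0.1  -0.1   0.12]
```

View pics/w8.png

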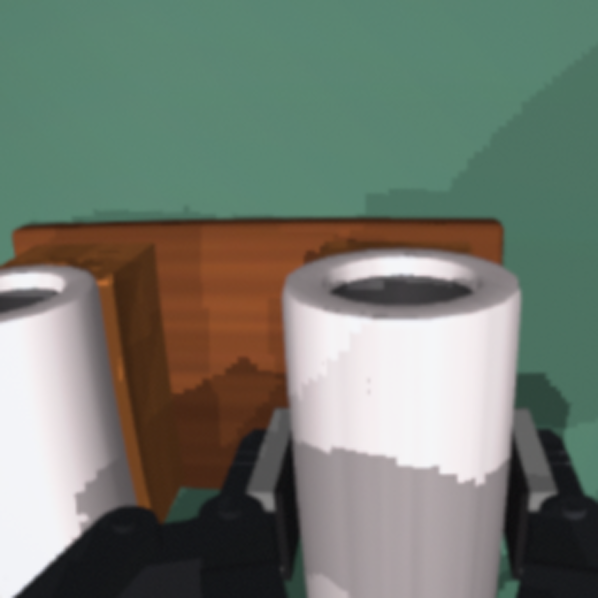

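```bash
python3 - <<'E'
from h import *
w=np.load("w8.npz");g=lambda u,v,z:wray(w["m"],w["T"],80+(u+.5)/2.3-.5,60+(v+.5)/2.3-.5,z)[:2]
a,b=g(15,228,10),g(502,222,10);th=np.arctan2(*(a-b)[::-1])-np.pi/2;print(a,b,np.degrees(th),np.hypot(*(a-b)))
for th in(th,np.radians(4.3)):
  ux=np.array([np.cos(th),np.sin(th)]);uy=np.array([-ux[1],ux[0]]);o=(a+b)/2-45*ux;print("free",o-45*uy, "from right corner",b+30*uy-45*ux)
  for n,p in dict(cen=g(402,285,68),bot=g(402,252,45),top=g(402,317,91)).items(): print(n,p,"rack x,y",(p-o)@ux,(p-o)@uy)
E
```

```text
[ 462.87019581 -163.92563672] [ 473.07167665 -309.56301381] 4.006860332393899 145.99423213445542
free [ 426.2253464  -284.77874761] from right corner [ 426.08539305 -282.78075935]
cen [ 471.22856514 -281.86276549] rack x,y 45.096973877544755 -45.23578661265454
bot [ 471.66666847 -281.90777957] rack x,y 45.530860945760594 -45.31130354121092
top [ 473.19643585 -281.63717571] rack x,y 47.07579779586563 -45.14825501348977
free [ 426.47164792 -284.99169898] from right corner [ 425.94898383 -283.02150251]
cen [ 471.22856514 -281.86276549] rack x,y 44.86553591766516 -45.23569070777082
bot [ 471.66666847 -281.90777957] rack x,y 45.29903094519217 -45.31342651401794
top [ 473.19643585 -281.63717571] rack x,y 46.844781768954945 -45.15828437260827
```

>>> play_rows(rot=[[0.1,-0.1,0.1],[0,0,0],[0,0,0],[0,0,0],[0,0,0]], slide=[[-0.001,0,0.002],[0,0,0.002],[0,0,0.002],[0,0,0.001],[0,0,0]], fingers=[-1,-1,-1,-1,-1])

```text
clock: 24.8
ee_pos: [427.3, -285.2, 46.5]
tcp_rot: [0.999, 0.037, 0.0, 0.0]
contact_force: [-0.1, -0.2, -3.3]
width: 0.521
```

```bash
python3 need.py 426.7 -284.4 44.5 4.2
```

```text
t 24.8 pos [ 427.3 -285.2   46.5] w 0.521 F [-0.1 -0.2 -3.3]
slide now [-0.5 -0.8  2. ] slide after turn [-0.5 -0.8  2. ] rot [ 0.01 -0.02  0.01]
```

>>> play_rows(rot=[[0,0,0],[0,0,0],[0,0,0]], slide=[[-0.0005,-0.0005,0.002],[0,0,0.002],[0,0,0.0015]], fingers=[-1,-1,-1])

```text
clock: 25.1
ee_pos: [427.5, -285.3, 46.2]
tcp_rot: [0.999, 0.037, 0.0, 0.0]
contact_force: [-8.7, 6.3, 13.5]
width: 0.521
```

>>> play_rows(rot=[[0,0,0],[0,0,0],[0,0,0]], slide=[[-0.001,-0.0015,0],[0,-0.0015,0.001],[0,0,0.0015]], fingers=[-1,-1,-1])

```text
clock: 25.4
ee_pos: [427.1, -283.2, 44.6]
tcp_rot: [0.999, 0.037, 0.001, 0.002]
contact_force: [-1.1, -1.6, 5.3]
width: 0.523
```

>>> play_rows(rot=[[0,0,0],[0,0,0],[0,0,0],[0,0,0],[0,0,0],[0,0,0],[0,0,0],[0,0,0],[0,0,0],[0,0,0]], slide=[[0,0,0],[0,0,0],[0,0,0],[0,0,0],[0,0,-0.01],[0,0,-0.02],[0,0,-0.03],[0,0,-0.04],[0,0,-0.04],[0,0,0]], fingers=[0.2,0.5,0.6,0.6,0.6,0.6,0.6,0.6,0.6,0.6])

```text
clock: 26.4
ee_pos: [426.0, -282.0, 191.3]
tcp_rot: [0.999, 0.037, 0.001, 0.001]
contact_force: [0.4, -0.6, 1.0]
width: 0.801
```

```bash
python3 need.py 427 -284.2 44.5 4.2;python3 - <<'E'
from h import *
s=r.get_state();d=cams.get_image("wrist");np.savez("w9",T=Twrist(d,s),m=d["mtx"],p=s["ee_pos"])
a=cv2.resize(d["image"][100:260,110:370],(520,320),interpolation=cv2.INTER_CUBIC)
b=cams.get_image("side")["image"][120:300,160:420];b=cv2.resize(b,(400,277),interpolation=cv2.INTER_CUBIC)
c=cams.get_image("top")["image"][120:250,130:390];c=cv2.resize(c,(400,200),interpolation=cv2.INTER_CUBIC)
im=np.zeros((600,800,3),np.uint8);im[:320,:520]=a;im[323:600,:400]=b;im[323:523,400:]=c
cv2.imwrite("pics/w9.png",im[:,:,::-1])
E
```

```text
t 26.4 pos [ 426.  -282.   191.3] w 0.801 F [ 0.4 -0.6  1. ]
slide now [  0.7   2.1 146.8] slide after turn [  0.9   2.3 146.8] rot [ 0.09 -0.08  0.02]
```

View pics/w9.png

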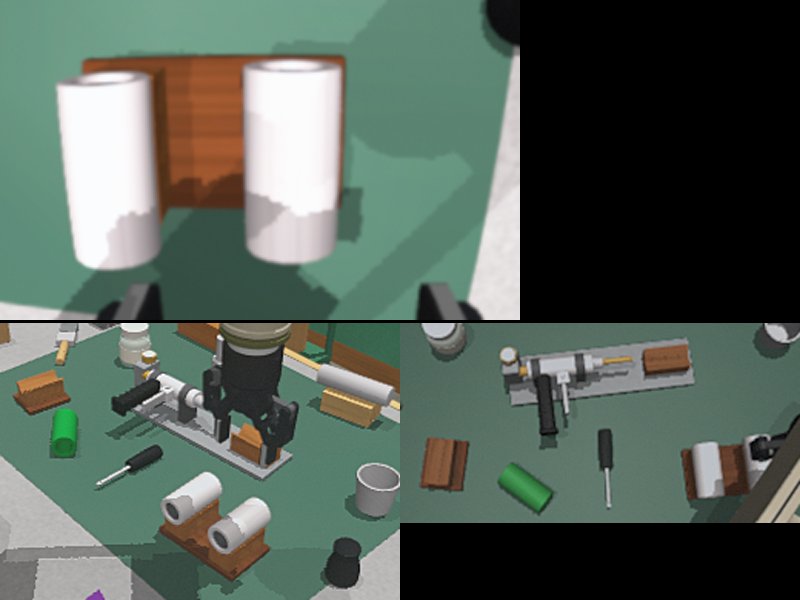

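```bash
python3 - <<'E'
from h import *
w=np.load("w9.npz");g=lambda u,v,z:wray(w["m"],w["T"],110+(u+.5)/2-.5,100+(v+.5)/2-.5,z)[:2]
a,b=g(84,60,10),g(345,57,10);th=np.arctan2(*(a-b)[::-1])-np.pi/2;print(a,b,np.degrees(th),np.hypot(*(a-b)))
th=np.radians(4.1);ux=np.array([np.cos(th),np.sin(th)]);uy=np.array([-ux[1],ux[0]])
o=(a+b)/2-45*ux;F=lambda p:np.array([(p-o)@ux,(p-o)@uy]).round(1)
print("new +x end: bottom rim,centre,bore centre",F(g(293,60,39)),F(g(293,71,62)),"-x end top",F(g(291,262,85)))
print("done +x end",F(g(104,72,39)),F(g(104,80,62)),"-x top",F(g(117,269,85)))
print("base -x edge",F(g(250,208,10)))
E
```

```text
[ 462.19673325 -163.69387344] [ 471.94839505 -309.9983602 ] 3.813306500586304 146.6291163227814
new +x end: bottom rim,centre,bore centre [ 46.5 -44.6] [ 44.3 -44.4] -x end top [-41.2 -43.6]
done +x end [42.1 52.4] [41.6 45.3] -x top [-46.3  40.5]
base -x edge [-43.7 -20. ]
```

>>> play_rows(rot=[[0,0,0],[0,0,0],[0,0,0],[0,0,0],[0,0,0],[0,0,0],[0,0,0],[0,0,0],[0,0,0]], slide=[[0,0,-0.045],[0,0,-0.045],[0,-0.045,0],[0,-0.045,0],[0,-0.045,0],[0,-0.045,0],[0,-0.045,0],[0,-0.045,0],[0,0,0]], fingers=[0.6,0.6,0.6,0.6,0.6,0.6,0.6,0.6,0.6])

```text
clock: 27.45
ee_pos: [395.7, 1.0, 264.1]
tcp_rot: [0.999, 0.034, -0.016, -0.011]
contact_force: [0.9, -0.6, -0.0]
width: 0.798
```

```bash
python3 - <<'E'
from h import *
d=cams.get_image("top");im=d["image"].astype(int)
# bright, unsaturated
m=((im.min(2)>120)&(im.max(2)-im.min(2)<40)).astype(np.uint8);m[:185]=0;m[250:]=0;m[:,:300]=0;m[:,400:]=0
n,l,st,c=cv2.connectedComponentsWithStats(m)
for i in range(1,n):
    if st[i,4]<200:continue
    (u,v),wh,an=cv2.minAreaRect(np.argwhere(l==i)[:,::-1].astype(np.float32))
    print(st[i],(u,v),wh,an,ray(d,u,v,64).round(1),"centroid",ray(d,*c[i],64).round(1))
E
```

```text
[310 185  14  65 499] (316.1534729003906, 216.96533203125) (7.661786079406738, 64.9759292602539) 5.710593223571777 [ 412.7 -157.7   64. ] centroid [ 412.5 -157.6   64. ]
[320 185  21  65 776] (331.7101135253906, 217.54383850097656) (19.05662727355957, 64.84941864013672) 5.440331935882568 [ 410.2 -198.2   64. ] centroid [ 411.7 -191.2   64. ]
[355 192  20  36 566] (364.30999755859375, 209.66998291015625) (35.35533905029297, 16.263456344604492) 81.8698959350586 [ 428.8 -285.3   64. ] centroid [ 428.4 -285.5   64. ]
```

```bash
python3 -c "
from station import r,workorder
s=r.get_state();print(s['clock'],s['contact_force'],s['joint_vel'].round(3))
print(workorder.sign_off())"
```

```text
27.5 [-0.53440572 -0.53416844 -0.54831994] [-0.074  0.02  -0.015 -0.022 -0.004 -0.044]
the job is handed in; nothing more can be done
None
```

The sleeve is blown clean and lies in the empty groove of the rack; I handed the job in at 27.5 s with the arm clear of everything.

1. **Seat:** I laid the sleeve in the station's V-block and let go of it. The gap to the nozzle measured about 21 mm, against 20 mm nominal. After the release the wrist picture showed it in line with the nozzle.
2. **Trigger:** I squeezed it for about one second and released it. The close picture showed the blade against the grip. The opening stayed steady at about 38–39 mm, and the last overview showed the blade back out.
3. **Rack:** On the first try the sleeve touched down about 2 mm high on one flank. I nudged it sideways and it dropped to the expected height before I let go.

**Last checks:** The last picture shows both sleeves lying in the rack and nothing else visibly moved.
- **Centring:** My estimates along the groove disagree, from about 0.5 to 2.5 mm off. I judged that good enough and left it.
- **Angle:** The final top-camera check put the sleeve at (428.8, -285.3) mm, against a target of about (427, -284). Its angle reading was too noisy to use.
- **Cleaned sleeve:** In that check its outline ran into other bright areas, so its position is confirmed only by the picture.

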